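# Timed press of a bonded bracket

### The arm

A 6-joint arm with a two-finger parallel gripper is mounted at the origin on a cart in front of the work surface, level with it; the furniture and walls round the work are solid. World frame = base frame: x ahead of the robot, y to its left, z up, the work surface at z = 0. Lengths are in mm, angles in rad, forces in N, time in s.
With the tool pointing down it reaches from about 300 to 775 mm from the base axis. Payload 14.6 kg.
Tool frame: the origin (TCP) lies on the centre line of the jaws, within the pads' length; the fingertips stand 19 mm ahead of it and the grasp point (between the pads) is the TCP (bot.tip_reach is the distance from the TCP to the fingertips, in mm); z points along the fingers, y is the line along which they close (so a half turn about z gives the same grasp; the last joint's range is limited). The gripper opens to 85 mm and grips with 20 to 120 N. Pads are 22 mm wide; open, the fingers measure 114 mm over their backs; the gripper's body (76 mm by 85 mm) begins 54 mm behind the grasp point. The pads swing forward as they close: fully open they stand 13 mm farther back than shut.
Start: joints at [1.237, 0.3, 1.521, -0, 1.321, -0.067], TCP at [145.003, 530.532, 250.281] pointing down, gripper open.
Joint ranges: [-3.03, 3.03], [-0.79, 2.21], [0.23, 2.52], [-1.04, 4.18], [0, 3.07], [-2.55, 2.55]. Speed limits (rad/s): [2.22, 2.22, 2.57, 3.14, 3.14, 3.14].

### API

Orientations are given as a unit quaternion [w, x, y, z].
In Python, from rig import bot gives the robot as it stands. Calls block until the motion is done:
- bot.move_to(position, orientation): joint-space move of the TCP to a pose.
- bot.servo_line(position, attitude=None, speed=150, until_force=None): straight line of the TCP; attitude=None keeps the orientation; speed is the mean speed in mm/s. With until_force (N) it stops when the force on the tool has changed by that much, and returns True; else False.
- bot.move_joints(angles): joint-space move.
- bot.move_gripper(opening, grip_force=None): finger opening in mm; grip_force is the grip in N (None keeps the last); returns when the fingers have stopped.
- bot.dwell(seconds).
- bot.ik(position, orientation): joint angles nearest the present ones, or None.
- bot.read_state(): the state.
- bot.read_camera(name): name is "scene" or "top" or "wrist"; returns a dict with "image" (420x560x3 uint8, blue, green, red), "depth" (420x560 float32, mm along the optical axis (not along the pixel's ray), 0 where there is no reading), "fovy" (degrees; the focal length in pixels is half the picture's height over the tangent of half this angle, whatever the lens; pixels are square), "cx", "cy" (the principal point, pixels), "eye" and "attitude" of the camera in the world; the wrist camera has in their place "mount" (4x4, takes a point from camera to tool coordinates, whose origin is the TCP and whose axes are the flange's). Camera axes: x right, y down, z forward; pixel columns grow to the right and rows downward; lengths in mm; the calibration is good to about 2 mm. A picture is of the moment at which its call begins: read the wrist's pose just before it.
A pose or a line that the arm cannot do raises bot.MotionError and nothing moves.
- bot.finish_job(): hands the job in; it is judged then, once.
The state is a dict: "clock": time; "joint_positions": joint angles; "qvel": joint speeds; "effort": joint torques, N m; "ee_pos": TCP position; "tool_rot": TCP orientation; "ft_force": force on the tool from outside, world axes, zero at the start; "moment": the same for the moment, N m; "grip_width": finger opening in mm; "grip_force": force on a finger pad.
Only numpy, scipy, OpenCV 4.12 (cv2) and the standard library are available. Lean on these libraries where they do the work, as an engineer would, in place of code of your own. Each camera call takes 0.05 s, during which the arm holds its last target. There are 200 camera calls.

### The job

A freshly bonded bracket sits under the small lever press. Wind the timer's bar knob clockwise fully to its stop and let go so that it runs back by itself; then push the press's T-handle down until the little stud on its end stands between the two pins of the gauge, never going past the lower pin, and keep it there for at least three seconds and until the timer has run back to zero. Finish while still holding the handle down between the pins, and do not shift the loose things lying around.

Things in the scene. Friction and masses are not known exactly. Their poses are not given: they have to be found in the camera images.
- press: grey bench lever press, fixed, base 150 x 100 mm, left or right of the timer. Origin at the base's underside, z up, +x away from its handle. The lever's pivot lies at (30, 0, 130) mm, along y; the lever reaches from it towards -x and ends in a black T-handle. Nothing stands above the handle; the frame's top is at 148 mm, by the pivot
- press_gauge (a point): point midway between the two gauge pins, at (-108, 66, 141) mm in the press's frame. A steel upright 14 x 5 mm, 186 mm high, stands at (-108, 75) mm beside the handle's +y end; its two thin pins point at the handle, at 125.7 and 155.5 mm height
- press_handle (a point): centre of the T-handle: a round bar 18 mm in diameter, 100 mm long along the press's y, 140 mm from the pivot, moving with the lever; a 6 mm steel stud 14 mm long is on its +y end. At rest it is at (-97, 0, 189) mm in the press's frame; with the stud midway between the pins at (-110, 0, 141) mm
- press_lever (a joint): lever angle: 0 rad = raised, at rest; grows as the handle is pushed down, stop at 0.60. The handle lies 140 mm x (cos, sin) of (0.436 - angle) from the pivot (-x, z). The stud is between the pins from 0.29 to 0.43, middle 0.36. A spring raises it when let go: about 5 N on the handle at the start, 9 N between the pins
- timer: grey wind-up timer, fixed to the bench, 100 x 100 x 46 mm housing with a bright round dial plate on top and a bar knob in its middle. Origin at the underside, z up. Behind the work (x over 0.70 m) stand a 0.45 m high computer tower and a monitor: cross from one side to the other well in front of them
- timer_grip (a point): top centre of the timer's black bar knob, on its upright axis, 91 mm above the bench. The bar is 56 mm long along this point's x, 14 mm thick along its y, and stands 34 mm above the knob's round skirt (skirt 56 mm in diameter, its top 57 mm above the bench). The point turns with the knob
- timer_knob (a joint): angle of the timer knob: 0 rad = run down; grows clockwise seen from above, to the stop at 1.30 rad (wound). Winding takes about 0.03 N m plus 0.19 N m per rad/s; let go, it runs back to 0 at a steady pace in about 10 s
- stapler: stapler, 136 x 34 x 43 mm, loose, not part of the job
- mouse: black computer mouse, 96 x 55 x 34 mm, loose, not part of the job
- label_roll: white roll of labels, 69 mm in diameter, 40 mm high, loose, not part of the job
- phone: black phone, 145 x 70 x 9 mm, loose, not part of the job
- barcode_scanner: dark hand scanner, 189 x 60 x 38 mm, loose, lying behind, not part of the job
- tape_masking: pale roll of tape lying flat, 100 mm in diameter, 25 mm high, loose, between the press and the timer, not part of the job

How it is judged (in metres and radians):
On the way, in this order (a step that is already met when the one before it is completed fails the run):
1. the timer knob is wound to its stop (value of joint timer_knob above 1.22 rad), for 0.1 s.
2. the knob is let go and runs back (contact force between each of the arm, the fingers and timer below 0.3 N and value of joint timer_knob below 1.15 rad), for 0.2 s.
3. the handle is held between the pins for nearly 3 s (value of joint press_lever between 0.29 and 0.43 rad and contact force between the fingers and press above 2 N), for 2.8 s.
At the end, for the whole second after the job is handed in: The fingers still hold the press handle down (more than 2 N) with the lever between 0.29 and 0.43 rad, the stud between the two pins, and the untouched timer has run back to zero (below 0.08 rad) (all of step 3 and value of joint timer_knob below 0.08 rad and contact force between the fingers and timer below 0.3 N); the arm keeps its last pose, push and grip.
It fails at once if the handle goes well past the lower pin (lever beyond 0.52 rad) (value of joint press_lever above 0.52 rad).
It fails at once if a loose bystander is shifted by more than 40 mm (distance of any of stapler, mouse, label_roll, phone, barcode_scanner, tape_masking from where it was at the start of the episode above 0.04 m).
It also fails if it takes over 64 s, if anything falls off the work surface, if the arm or the gripper's body presses on something with over 40 N, if the wrist force passes 120 N, or if a joint passes its speed limit or range.

## Working session

There is one attempt and no reset: what is moved stays moved. The work goes in short steps, each a Python script; the robot and the scene stay as the last script left them, time stands still between calls to the robot, and variables do not carry over. Pictures are saved under pics/ and viewed, at most 10 in all, crops included, and the job is handed in when it is done.

```bash
mkdir -p pics; ls; cat > h.py <<'E'
import numpy as np, cv2
from rig import bot
from scipy.spatial.transform import Rotation as R
def rot(q): return R.from_quat([q[1],q[2],q[3],q[0]]).as_matrix()
def quat(M):
    x,y,z,w=R.from_matrix(M).as_quat(); return [w,x,y,z]
def down(yaw): # tool x axis at yaw in world, z down
    c,s=np.cos(yaw),np.sin(yaw)
    return quat(np.array([[c,s,0],[s,-c,0],[0,0,-1.]]))
def cloud(c):
    h,w=c["depth"].shape; f=h/2/np.tan(np.radians(c["fovy"])/2)
    u,v=np.meshgrid(np.arange(w),np.arange(h)); d=c["depth"]
    P=np.stack([(u-c["cx"])/f*d,(v-c["cy"])/f*d,d],-1)
    if "eye" in c: Rm,t=rot(c["attitude"]),np.array(c["eye"])
    else:
        s=c["st"]; M=np.array(c["mount"]); T=rot(s["tool_rot"])
        Rm=T@M[:3,:3]; t=T@M[:3,3]+np.array(s["ee_pos"])
    P=P@Rm.T+t; P[d<=0]=np.nan
    return P
def cam(n):
    s=bot.read_state(); c=bot.read_camera(n); c["st"]=s; return c
E
python3 - <<'E'
from h import *
import pickle
for n in ["top","scene"]:
    c=cam(n); cv2.imwrite(f"pics/{n}.png",c["image"]); pickle.dump(c,open(n+".pkl","wb")); print(n,c["eye"],c["fovy"],c["cx"],c["cy"],rot(c["attitude"]).round(2).tolist())
s=bot.read_state(); print(s); print(rot(s["tool_rot"]).round(3))
E
```

```text
pics
top [ 385.28908954  111.51320928 1655.87129126] 46.23935652735955 275.68130850387064 201.44957280600906 [[0.02, -1.0, 0.07], [-1.0, -0.02, -0.01], [0.01, -0.07, -1.0]]
scene [-134.76722702 -610.74542913  915.51818274] 51.38994269127398 274.5389178937725 209.60086557462492 [[0.74, -0.43, 0.51], [-0.67, -0.46, 0.58], [-0.02, -0.77, -0.63]]
{'clock': 0.1, 'joint_positions': array([ 1.23738962e+00,  3.00376836e-01,  1.52153281e+00,  1.14037948e-05,
        1.32071522e+00, -6.65954428e-02]), 'qvel': array([ 0.00140611, -0.00224438, -0.00166381, -0.00011646, -0.00167973,
        0.00137176]), 'effort': array([ 2.65190451e-03, -5.44381642e+01, -3.62369800e+01,  1.45959814e-05,
        3.09543357e-03, -2.83863599e-07]), 'ee_pos': array([144.94397752, 530.3510765 , 249.79343834]), 'tool_rot': array([-1.07948564e-04,  1.33011665e-01,  9.91114338e-01, -5.04720218e-04]), 'ft_force': array([0.72104301, 0.1872773 , 1.05096951]), 'moment': array([-0.0054146 ,  0.00079956,  0.03524753]), 'grip_force': 0.0, 'grip_width': 85.37703237187094}
[[-0.965  0.264 -0.   ]
 [ 0.264  0.965 -0.001]
 [ 0.    -0.001 -1.   ]]
```

View pics/top.png

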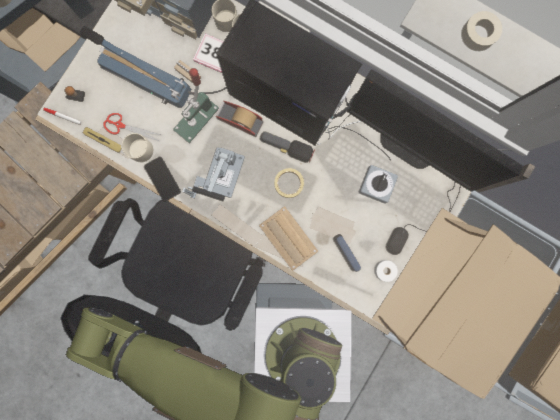

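View pics/scene.png

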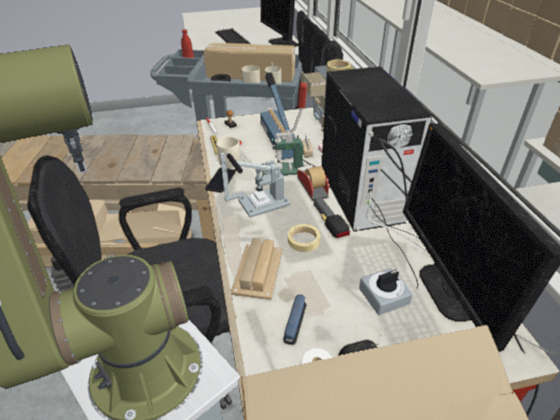

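Top view: the press is at about (218,175) with its handle towards the lower left, near (207,195). The timer is at (380,183), the tape at (290,183), the stapler at (347,252) and the tower and monitor behind. Next I measure these.

```bash
python3 - <<'E'
from h import *
import pickle
c=pickle.load(open("top.pkl","rb")); P=cloud(c); im=c["image"]
for n,(u0,u1,v0,v1) in dict(press=(170,262,135,215),timer=(350,410,155,215)).items():
    Q=P[v0:v1,u0:u1].reshape(-1,3); px=np.array([(u,v) for v in range(v0,v1) for u in range(u0,u1)])
    for lo,hi in [(8,30),(35,50),(50,70),(75,100),(100,140),(140,175),(175,215)]:
        m=(Q[:,2]>lo)&(Q[:,2]<hi)
        if m.sum()>5:
            r=cv2.minAreaRect(Q[m][:,:2].astype(np.float32)); print(n,lo,hi,m.sum(),Q[m].mean(0).round(),np.round(r[0]),np.round(r[1]),round(r[2],1), px[m].mean(0).round())
a=cv2.resize(im[135:215,170:260],None,fx=4.4,fy=4.4,interpolation=2); b=cv2.resize(im[143:223,340:420],None,fx=4.4,fy=4.4,interpolation=2)
cv2.imwrite("pics/crop.png",np.hstack([a,b]))
E
```

```text
press 8 30 1023 [590. 304.  16.] [590. 306.] [267. 306.] 1.1 [216. 174.]
press 35 50 54 [581. 281.  42.] [569. 296.] [ 70. 190.] 49.8 [222. 176.]
press 50 70 17 [607. 267.  58.] [569. 299.] [ 37. 199.] 43.0 [226. 168.]
press 75 100 62 [608. 273.  95.] [578. 304.] [ 62. 194.] 56.3 [223. 166.]
press 100 140 206 [618. 275. 116.] [578. 305.] [ 62. 195.] 55.7 [222. 162.]
press 140 175 200 [596. 285. 153.] [570. 305.] [ 64. 178.] 54.1 [217. 167.]
press 175 215 276 [516. 308. 192.] [533. 315.] [128.  65.] 77.8 [207. 191.]
timer 8 30 111 [ 594. -254.   14.] [ 574. -248.] [195. 197.] 0.1 [382. 177.]
timer 35 50 606 [ 567. -234.   44.] [ 569. -237.] [101. 101.] 69.3 [378. 184.]
timer 50 70 204 [ 570. -235.   55.] [ 569. -234.] [95. 94.] 72.6 [379. 183.]
timer 75 100 84 [ 569. -236.   88.] [ 568. -237.] [16. 54.] 69.9 [381. 182.]
```

View pics/crop.png

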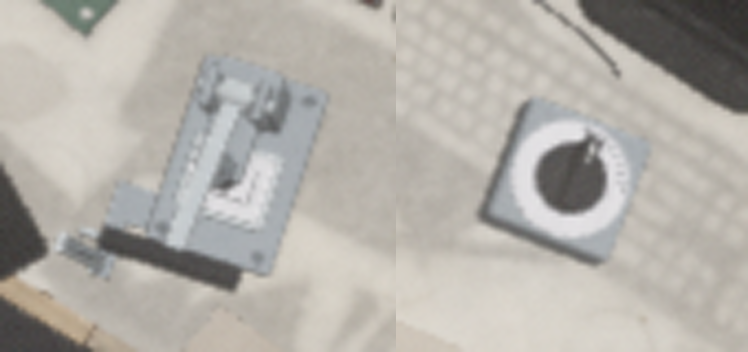

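```bash
python3 - <<'E'
from h import *
import pickle
c=pickle.load(open("top.pkl","rb")); P=cloud(c); im=c["image"]
g=im.max(2).astype(int)
m=np.zeros(g.shape,bool); m[180:205,188:230]=True
m&=(g<75)&(P[...,2]>150)&(P[...,2]<215)
Q=P[m]; print(m.sum(),np.median(Q,0).round(1),np.percentile(Q[:,2],[5,95]).round())
r=cv2.minAreaRect(Q[:,:2].astype(np.float32)); print(r)
k=np.zeros(g.shape,bool);k[160:205,360:400]=True;k&=(P[...,2]>80)&(P[...,2]<100)
print(np.median(P[k],0).round(1))
for y in range(-500,500,50): # nearest tall furniture
    s=(P[...,2]>250)&(abs(P[...,1]-y)<25)&(P[...,0]>500)
    print(y, round(np.nanmin(P[s][:,0])) if s.any() else None,end='; ')
print()
for n,yaw in [("bar",-20),("bar+180",160)]:
    for p in [(569,-236,250),(569,-236,84)]:
        q=bot.ik(p,down(np.radians(yaw))); print(n,p,None if q is None else np.round(q,2))
        q=bot.ik(p,down(np.radians(yaw-74.5))); print(' wound',None if q is None else np.round(q,2))
for yaw in (-17,73,163,-107):
    q=bot.ik((508,310,170),down(np.radians(yaw))); print(yaw,None if q is None else np.round(q,2))
E
```

```text
9 [515.7 337.6 197.3] [193. 202.]
((511.9753112792969, 326.5464172363281), (47.152400970458984, 2.9457502365112305), 72.5038070678711)
[ 568.7 -235.8   88.8]
-500 555; -450 595; -400 627; -350 658; -300 690; -250 720; -200 750; -150 783; -100 729; -50 693; 0 692; 50 721; 100 750; 150 779; 200 803; 250 832; 300 None; 350 816; 400 None; 450 None; 
bar (569, -236, 250) [-0.45  0.45  1.32 -0.    1.37  1.47]
 wound None
bar (569, -236, 84) [-0.45  0.62  1.47 -0.    1.05  1.47]
 wound None
bar+180 (569, -236, 250) [-0.45  0.45  1.32 -0.    1.37 -1.67]
 wound [-0.45  0.45  1.32 -0.    1.37 -0.37]
bar+180 (569, -236, 84) [-0.45  0.62  1.47 -0.    1.05 -1.67]
 wound [-0.45  0.62  1.47 -0.    1.05 -0.37]
-17 [ 0.49  0.47  1.48 -0.    1.19  2.35]
73 [ 0.49  0.47  1.48 -0.    1.19  0.78]
163 [ 0.49  0.47  1.48 -0.    1.19 -0.79]
-107 [ 0.49  0.47  1.48 -0.    1.19 -2.36]
```

```bash
python3 - <<'E'
from h import *
import pickle
c=pickle.load(open("top.pkl","rb")); P=cloud(c); g=c["image"].max(2).astype(int)
m=np.zeros(g.shape,bool); m[180:205,188:230]=True
m&=(g<100); f=210/np.tan(np.radians(c["fovy"])/2)
v,u=np.nonzero(m); d=np.stack([(u-c["cx"])/f,(v-c["cy"])/f,np.ones(len(u))],-1)@rot(c["attitude"]).T
X=np.array(c["eye"])+d*((195-c["eye"][2])/d[:,2])[:,None]
print(len(u),np.nanmedian(P[m],0).round(1),cv2.minAreaRect(X[:,:2].astype(np.float32)))
D=down(np.radians(160))
s0=bot.read_state()["clock"]
bot.move_to((420,0,330),D); bot.move_to((569,-236,260),D); bot.dwell(.2)
c=cam("wrist"); print(c["st"]["clock"],c["st"]["ee_pos"].round(1),c["st"]["ft_force"].round(1)); P=cloud(c)
k=(P[...,2]>83)&(P[...,2]<98)&(np.hypot(P[...,0]-569,P[...,1]+236)<60)
r=cv2.minAreaRect(P[k][:,:2].astype(np.float32)); print(k.sum(),np.median(P[k],0).round(1),r)
cv2.imwrite("pics/w1.png",c["image"])
E
```

```text
157 [510.4 304.1 196.3] ((510.2524719238281, 304.3764953613281), (95.26112365722656, 14.898797035217285), 74.22025299072266)
3.5667 [ 569.1 -235.   260.9] [ 0.2  0.2 -0.3]
809 [ 566.9 -238.9   90.6] ((568.6873168945312, -239.0789794921875), (13.313018798828125, 55.15049743652344), 69.58714294433594)
```

View pics/w1.png

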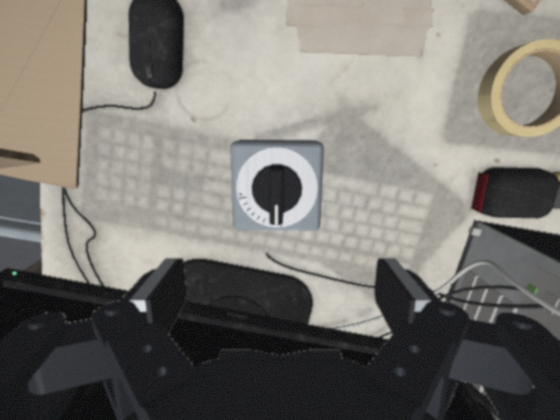

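The wrist view shows the timer at (277,185) with its bar upright in the picture, between the two fingers and running parallel to them. The bar's measured size (13 x 55 mm) and height (90.6 mm) match the given ones, so I wind it now.

```bash
python3 - <<'E'
from h import *
D=down(np.radians(159.6))
bot.move_to((568.7,-238,150),D)
bot.servo_line((568.7,-238,84),D,speed=80)
bot.move_gripper(0,40)
s=bot.read_state(); print(s["clock"],s["grip_width"],s["grip_force"],s["ft_force"].round(1),s["ee_pos"].round(1))
q=s["joint_positions"].copy(); q0=q[5]
for i in range(1,14):
    q[5]=q0+i*0.101; bot.move_joints(q)
    s=bot.read_state(); print(round(s["clock"],2),s["moment"].round(2)[2],s["ft_force"].round(0),round(s["joint_positions"][5]-q0,3),round(s["grip_width"],1))
bot.dwell(.3)
s=bot.read_state(); print(s["moment"].round(2),s["joint_positions"][5]-q0,s["grip_width"],s["ee_pos"])
c=cam("wrist");cv2.imwrite("pics/w2.png",c["image"])
E
```

```text
5.7583 13.196369384468905 42.46293067932129 [-2.2 -4.   2.5] [ 568.5 -238.6   84.3]
6.01 0.05 [0. 2. 0.] 0.099 13.4
6.26 0.07 [1. 2. 1.] 0.198 13.4
6.51 0.02 [3. 4. 1.] 0.299 13.6
6.76 -0.0 [ 4.  6. -1.] 0.4 13.5
7.01 0.03 [ 5.  6. -1.] 0.501 13.0
7.26 0.07 [ 7.  7. -1.] 0.602 13.3
7.51 0.11 [ 8.  7. -3.] 0.703 12.8
7.76 0.07 [10.  9. -3.] 0.804 13.1
8.01 0.03 [11.  9. -3.] 0.905 13.2
8.26 0.08 [12.  9. -4.] 1.006 13.5
8.51 0.07 [14.  9. -5.] 1.107 13.2
8.76 0.05 [18.  9. -6.] 1.208 13.5
9.01 0.19 [18.  8. -7.] 1.309 13.2
[ 1.47 -3.22  0.13] 1.3080734270647538 12.699691877948249 [ 570.54223685 -237.40065533   84.40731732]
```

View pics/w2.png

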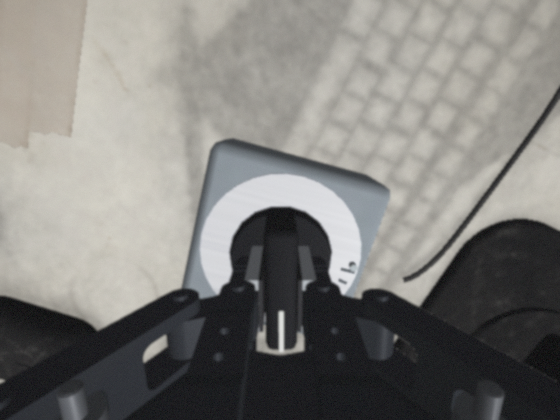

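The bar is turned with the gripper, and the housing now appears rotated by about 75°. I turn slightly further to feel for the stop, then release and go over to the press.

```bash
python3 - <<'E'
from h import *
s=bot.read_state(); q=s["joint_positions"].copy(); q[5]+=0.04; bot.move_joints(q); bot.dwell(.3)
s=bot.read_state(); print(s["moment"].round(2),s["grip_width"],s["joint_positions"][5])
bot.move_gripper(85); p=s["ee_pos"]
bot.servo_line((p[0],p[1],260),speed=150); print(bot.read_state()["clock"])
c=cam("wrist"); P=cloud(c)
k=(P[...,2]>83)&(P[...,2]<98)&(np.hypot(P[...,0]-569,P[...,1]+237)<60)
print(cv2.minAreaRect(P[k][:,:2].astype(np.float32)),c["st"]["clock"])
# press: tool x along handle-axis => fingers' closing line along press x
yx=np.radians(-15.8); ex=np.array([np.cos(yx),np.sin(yx),0])
D=down(np.radians(74.2))
bot.move_to((420,0,330),D); 
bot.move_to((470,300,330),D); bot.dwell(.2)
c=cam("wrist"); P=cloud(c); print(c["st"]["clock"],c["st"]["ee_pos"].round(1),c["st"]["ft_force"].round(1))
g=c["image"].max(2)
k=(P[...,2]>180)&(P[...,2]<205)&(g<90)&(np.hypot(P[...,0]-510,P[...,1]-304)<75)
print(k.sum(),np.median(P[k],0).round(1),cv2.minAreaRect(P[k][:,:2].astype(np.float32)),np.percentile(P[k][:,2],[5,50,95]))
cv2.imwrite("pics/w3.png",c["image"])
E
```

```text
[ 0.39 -0.91  0.67] 13.057190098468256 -0.32596247194173755
11.9167
((569.0186767578125, -238.6805877685547), (14.067961692810059, 55.623374938964844), 10.756096839904785) 11.9167
14.45 [470.4 299.  330.3] [ 0.2  0.9 -0.5]
2154 [510.6 309.  197. ] ((510.1180114746094, 305.073974609375), (97.17527770996094, 15.835960388183594), 73.38400268554688) [193.73485847 196.95072463 198.65895071]
```

View pics/w3.png

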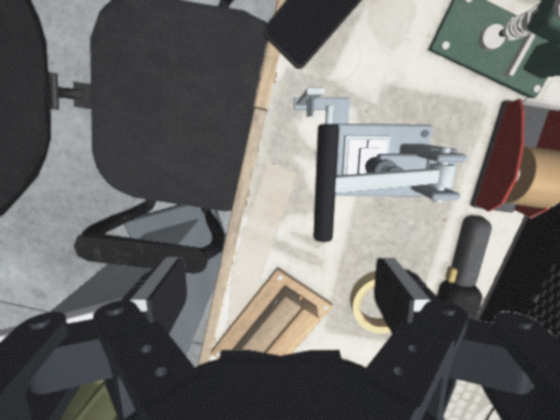

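The wrist view shows the handle as a black bar from (328,125) to (323,240), with the gauge upright near (320,100). Its centre (510,305), top height 197 and length 97 mm all agree with the earlier measurement. The wound knob is running back; it was at about 1.03 rad. Next I push the handle down with closed fingertips.

```bash
python3 - <<'E'
from h import *
D=down(np.radians(74.2))
ex=np.array([.962,-.272]); ey=np.array([.272,.962])
xy=np.array([510.1,305])-9*ex-25*ey
bot.move_gripper(0,20)
bot.move_to((*xy,250),D); bot.dwell(.2)
r=bot.servo_line((*xy,206),D,speed=40,until_force=3)
s=bot.read_state(); print(r,s["clock"],s["ee_pos"].round(1),s["ft_force"].round(1),s["grip_width"])
if r:
    dz=s["ee_pos"][2]-217; print("dz",dz)
    bot.servo_line((*xy,180),D,speed=30); s=bot.read_state(); print(s["ee_pos"].round(1),s["ft_force"].round(1))
    bot.servo_line((*xy,169),D,speed=20); bot.dwell(.3); s=bot.read_state(); print(s["clock"],s["ee_pos"].round(1),s["ft_force"].round(1))
    c=cam("wrist"); cv2.imwrite("pics/w4.png",c["image"])
    c=cam("scene"); cv2.imwrite("pics/s4.png",cv2.resize(c["image"][140:220,190:300],None,fx=7,fy=7,interpolation=2))
E
```

```text
True 16.725 [494.  283.5 214.2] [-2.9  1.3  6. ] -0.12345277920833463
dz -2.8024639175366133
[485.9 286.1 178.2] [-72.3  14.6  21.6]
19.0333 [484.4 286.5 166. ] [-79.4  20.   17.1]
```

View pics/w4.png

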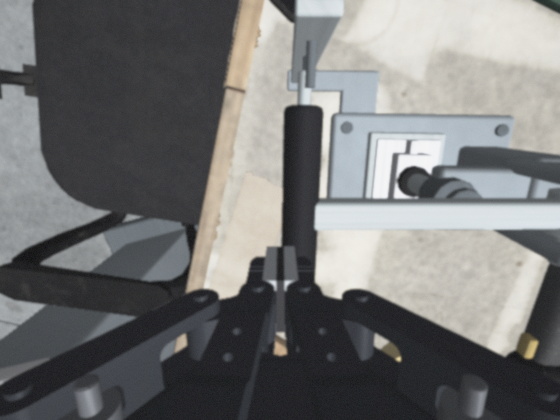

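View pics/s4.png

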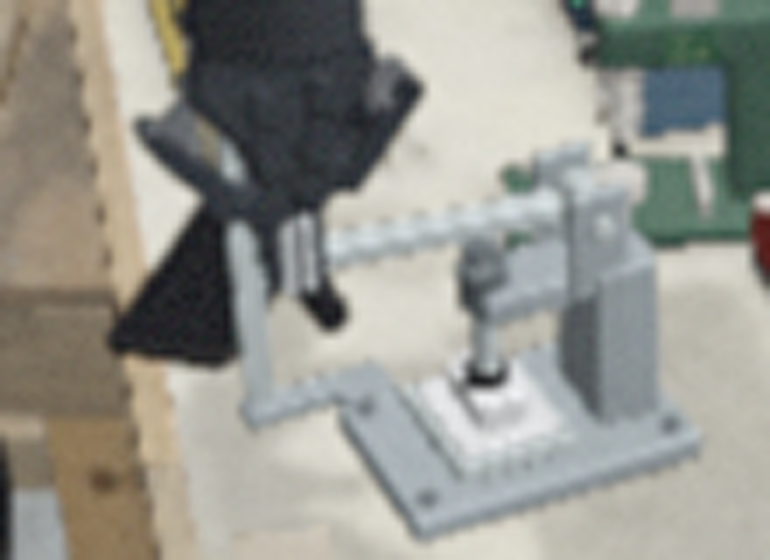

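The fingertips, at (282,262), have slid off the handle's near (-x) side. The handle axis is at column 303, and the large -x force confirms it. I lift off, turn the tool 90° so the 22 mm pad width lies across the bar, and follow the handle's arc down.

```bash
python3 - <<'E'
from h import *
ex=np.array([.962,-.272]); ey=np.array([.272,.962])
s=bot.read_state(); p=s["ee_pos"]
bot.servo_line((p[0],p[1],250),speed=60); bot.dwell(.2)
s=bot.read_state(); print(s["clock"],s["ee_pos"].round(1),s["ft_force"].round(1))
D=down(np.radians(164.2)); h=np.array([510.1,305])
def tcp(a,gap=0):
    t=0.436-a; dx=-140*np.cos(t)+140*np.cos(.436); z=130+140*np.sin(t)+9+19+gap
    return (*(h+dx*ex-25*ey),z)
bot.move_to(tcp(0,40),D); bot.dwell(.2)
r=bot.servo_line(tcp(0,-8),D,speed=40,until_force=3)
s=bot.read_state(); print(r,s["clock"],s["ee_pos"].round(1),tcp(0),s["ft_force"].round(1))
if r:
    for a in (.08,.16,.23,.29,.345):
        bot.servo_line(tcp(a),D,speed=25); s=bot.read_state(); print(a,s["ee_pos"].round(1),np.round(tcp(a),1),s["ft_force"].round(1))
        if abs(s["ft_force"]).max()>30: break
    bot.dwell(.3); s=bot.read_state(); print(s["clock"],s["ee_pos"].round(1),s["ft_force"].round(1))
    c=cam("wrist"); cv2.imwrite("pics/w5.png",c["image"])
    P=cloud(c); g=c["image"].max(2)
    c=cam("scene"); cv2.imwrite("pics/s5.png",cv2.resize(c["image"][140:220,190:300],None,fx=7,fy=7,interpolation=2))
E
```

```text
20.8417 [484.4 286.5 249.8] [ 0.1 -0.2 -1. ]
True 23.3917 [502.9 281.  215.9] (np.float64(503.3), np.float64(280.95), np.float64(217.1243884773667)) [0.6 0.6 4. ]
0.08 [499.  282.2 207.3] [499.1 282.1 206.8] [-4.  -0.8  7.4]
0.16 [495.3 283.4 196.7] [495.8 283.1 196.2] [-7.2  0.1  8.6]
0.23 [493.3 284.1 187.3] [493.5 283.7 186.6] [-6.1  0.2  8.5]
0.29 [491.8 284.6 179. ] [492.1 284.1 178.4] [-6.8  2.8  9.1]
0.345 [491.  284.9 171.4] [491.3 284.4 170.7] [-6.7  2.  10.7]
26.3333 [491.  284.9 171.5] [-6.   1.8  8.7]
```

View pics/s5.png

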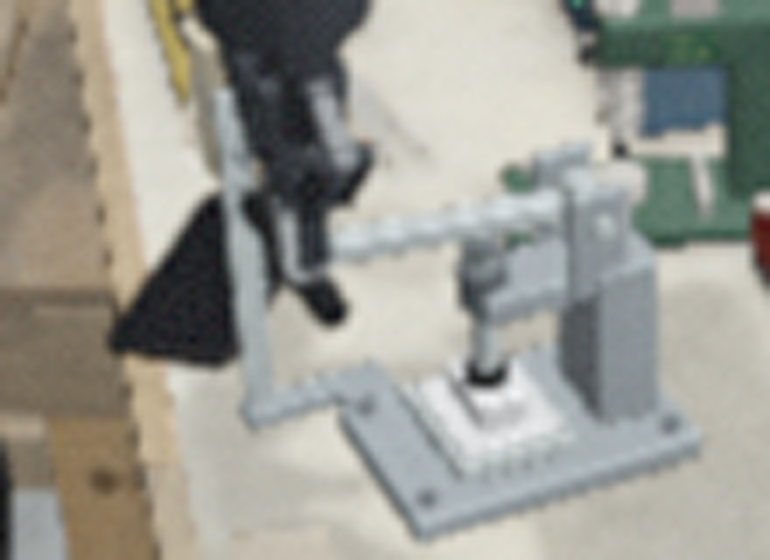

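View pics/w5.png

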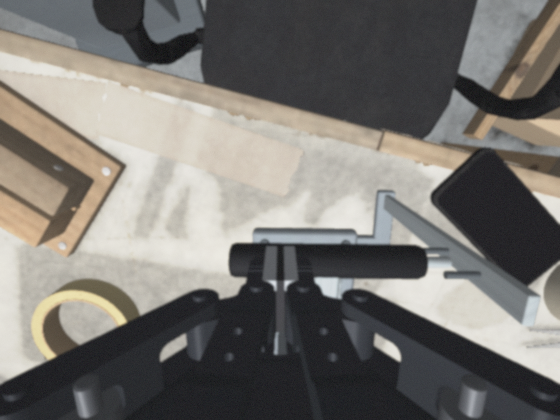

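The fingertips now sit squarely on the bar, at (280,265) in the wrist view. The stud, at (438,258), is close to a gauge pin seen at (460,275). I check the handle height and the timer angle while holding.

```bash
python3 - <<'E'
from h import *
bot.dwell(3.5)
c=cam("wrist"); P=cloud(c); s=c["st"]; print(s["clock"],s["ft_force"].round(1),s["ee_pos"].round(1))
g=c["image"].max(2); B=np.zeros(g.shape,bool); B[240:285,340:420]=True; B&=(g<80)&(P[...,2]>100)
print("handle z",np.percentile(P[B][:,2],[5,50,90,98]).round(1))
S=P[252:264,430:444].reshape(-1,3); print("stud z",np.percentile(S[:,2][S[:,2]>100],[10,50,90]).round(1))
S=P[272:277,452:472].reshape(-1,3); print("pin z",np.percentile(S[:,2],[10,50,90]).round(1))
c=cam("top"); P=cloud(c); k=(P[...,2]>80)&(P[...,2]<100)&(np.hypot(P[...,0]-569,P[...,1]+237)<50)
print(cv2.minAreaRect(P[k][:,:2].astype(np.float32)))
E
```

```text
29.9333 [-6.1  2.   9.4] [491.  284.9 171.5]
handle z [145.2 151.1 152.6 153.2]
stud z [127.  144.9 146.8]
pin z [156.1 157.  157.9]
((569.2981567382812, -237.08766174316406), (15.274362564086914, 54.47133255004883), 68.45219421386719)
```

```bash
python3 - <<'E'
from h import *
bot.dwell(1); print(bot.read_state()["ft_force"]); print(bot.finish_job())
E
```

```text
[-5.73631299  3.45275446  9.07807129]
the job is handed in; nothing more can be done
None
```

I handed the job in with the timer wound to its stop and run back to zero, and the handle held at about 0.34 rad between the pins for over 4 s; a first push slipped off the handle and was redone, and I don't have the verdict.

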